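# Spring the stop clip off the router slide's guide rod

### The arm

A 6-joint arm with a two-finger parallel gripper is mounted at the origin on the work surface. World frame = base frame: x ahead of the robot, y to its left, z up, the work surface at z = 0. Lengths are in m, angles in rad, forces in N, time in s.
With the tool pointing down it reaches from about 0.325 to 0.9 m from the base axis. Payload 6.1 kg.
Tool frame: the origin (TCP) lies midway between the tips of the shut fingers; the grasp point (between the pads) lies 19 mm behind it; z points along the fingers, y is the line along which they close (so a half turn about z gives the same grasp; the last joint's range is limited). The gripper opens to 87 mm and grips with 3 to 60 N. Pads are 19 mm wide; open, the fingers measure 117 mm over their backs; the gripper's body (75 mm by 190 mm) begins 51 mm behind the grasp point.
Start: joints at [-1.475, 0.22, 1.526, -0, 1.395, -0.126], TCP at [0.137, -0.61, 0.223] pointing down, gripper open.
Joint ranges: [-2.98, 2.98], [-0.91, 2.08], [0.09, 2.57], [-1.24, 4.39], [0.2, 2.65], [-2.68, 2.68]. Speed limits (rad/s): [2.57, 2.57, 3.01, 3.14, 3.14, 3.14].

### API

Orientations are given as a unit quaternion [x, y, z, w].
In Python, from rig import readout, viewer, bot gives the robot as it stands.
- The arm moves only by the shell command python3 -m creep 'ROWS' [FORCE]. ROWS is JSON, a list of rows, each a list of 3 entries, a list of its own where there are three numbers: the shift along the tool's x, y, z in units of 0.25 m (1.0 is 0.25 m), then the turn, a rotation vector about the tool's x, y, z in units of 90 degrees (1.0 is 90 degrees), then the opening, from 0 (shut) to 1 (fully open). In form: [[[tx, ty, tz], [ax, ay, az], jaw], ...]. A call has 1 to 20 rows; each row is the pose to reach, as a shift and turn from the pose commanded when the call began, along the tool's axes at that moment; what a row does not reach only later rows make up. A row lasts 1/12 s, in which the tool goes at most 41.7 mm and 7.16 degrees, less where a joint would pass 70% of its speed; a pose out of reach is approached as far as the arm can. A call with a number of a shift or a turn outside -1 to 1 is refused whole. A call with a gripper value outside its range is refused whole. The fingers move at their own pace and stop on an object; FORCE is the grip in N (left out, the last holds). Time passes only in rows, so rows that repeat a pose let the fingers close. It gives the time, the measured TCP pose, the force, the opening and the grip force at its end, in the units of the state.
- readout.observe(): the state, without advancing time (a new reading comes with each control period).
- viewer.snapshot(name): name is "scene" or "side" or "wrist"; returns a dict with "img" (480x640x3 uint8, red, green, blue), "fx", "fy", "cx", "cy" (pixels), "world_from_camera" (4x4, takes a point from camera to world coordinates). Camera axes: x right, y down, z forward; pixel columns grow to the right and rows downward; lengths in m; the calibration is good to about 2 mm. The wrist camera is an equidistant fisheye: a pixel r from the principal point sees the ray r / f radians off the axis. A picture is of the moment at which its call begins. There is no depth.
- bot.finish_job(): hands the job in; it is judged then, once.
The state is a dict: "clock": time; "qpos": joint angles; "dq": joint speeds; "joint_torque": joint torques, N m; "eef_pos": TCP position; "tool_rot": TCP orientation; "wrist_force": force on the tool from outside, world axes, zero at the start; "ft_torque": the same for the moment, N m; "finger_gap": finger opening in m; "finger_force": force on a finger pad.
Only numpy, scipy, OpenCV 4.12 (cv2) and the standard library are available. Lean on these libraries where they do the work, as an engineer would, in place of code of your own. Each camera call takes 0.05 s, during which the arm holds its last target. There are 200 camera calls.

### The job

The stop clip on the router slide has to come off its front guide rod. Draw the hardwood wedge up out of the slotted tool block, slide it thin end first along the top of the rod and in under the clip's raised bow, towards the router, until it has spread the clip and lifted it loose; keep the fingers off the clip while it is still snapped on. Then lay the wedge and the clip side by side on the floor of the steel tray, without dropping the clip on the way or disturbing what stands around them.

Things in the scene. Friction and masses are not known exactly. Their poses are not given: they have to be found in the camera images.
- slide: Fixed router slide: 250 x 470 x 18 mm plywood base, two level 40 mm steel rods 110 mm apart between end plates 120 mm high. Origin: centre of the base's underside; y along the rods towards the router carriage, x to the rear, z up. Front rod (robot side) at x = -50, axis 90 mm up. Inner faces of the end plates y = -205 and +215 mm. Locked carriage y = +117 to +207, 130 mm high, grey router on it to 272 mm.
- seat (a point): Where the clip is snapped on: point on the front rod's axis, mid-groove, 90 mm above the bench; axes as the slide's (y along the rod to the carriage). The rod's top is 20 mm above it. The groove (y = -11 to +11 mm, 4 mm deep) keeps the clip from sliding along the rod; the wedge bridges it. Clear rod from y = -205 to the carriage's bearing block at y = +124 mm.
- clip_center (a point): Middle of the spring clip: dark steel strip bent to an upside-down U, 20 mm along the rod (its y), 47 mm across (x), 48 mm high. Flat bow on top, its top face 25 mm above this point, underside 21 mm above; two legs at +x and -x, rolled inward, lowest point 23 mm below. Snapped on: this point 8 mm above the seat, 9 mm gap between rod top and bow, 39 mm clear between the legs, open at both ends.
- clip: The same clip, origin 8 mm below clip_center. It comes loose when raised some 10 to 15 mm, the legs springing apart; pushing the wedge in takes some 5 to 12 N, and the clip comes loose with the wedge's thin end some 75 to 90 mm past the seat. It then rides loosely astride the rod, clip_center about 28 mm above the seat, perhaps tilted a little. The legs do not bend inward, so it can be gripped across them.
- clip_leg_a (a joint): How far the clip's +x leg is sprung outward, rad: about 0 at rest, about 0.05 as the lower rolls pass the rod's middle.
- clip_leg_b (a joint): The same for the clip's -x leg.
- wedge_center (a point): Middle of the hardwood wedge, 20 mm above its flat base; 155 mm long (y), 18.5 mm wide (x), z up. Thin end at y = +77.5 mm, 3.5 mm thick, underside bevelled; the top slopes evenly up to 30 mm above the base at y = -27.5. Behind that is the heel, y = -27.5 to -77.5, flat top 40 mm above the base. Starts on its base in the block's middle slot, heel 18 mm proud of the block.
- wedge: The same wedge, origin in its base, 20 mm below wedge_center. Wood on ground steel, it slides easily.
- block: Brown wooden tool block, 150 (x) x 170 (y) x 44 mm high, fixed; origin: centre of its underside. Three slots along y, 22 mm deep, open-ended: the wedge in the middle one (20.5 mm wide, x = 0), an aluminium bar (10 mm thick, top 60 mm above the bench) at x = -48 mm, a dark steel bar (12 mm thick, top 54 mm) at x = +50 mm.
- tray: Open steel tray, 250 (x) x 160 (y) x 26 mm high, walls and floor 4 mm, fixed; origin: centre of its underside. Empty at the start. Block and tray stand left and right of the slide, either way round.
- setup_bar: Bystander: aluminium bar 10 x 120 x 38 mm in the block; leave it alone.
- key_stock: Bystander: dark steel bar 12 x 90 x 32 mm in the block; leave it alone.
- collet_nut: Bystander: collet nut 26 mm across, 32 mm high, on the slide's base in front of the front rod; leave it alone.
- glue: Bystander: glue bottle 170 mm high, beside the slide; leave it alone.
- screw_jar: Bystander: screw jar 100 mm high, beside the slide; leave it alone.
There are look-alikes about, which are no part of the job. Leave any pink look-alike of the clip alone. Leave any yellow look-alike of the wedge alone.

How it is judged:
On the way, in this order (a step that is already met when the one before it is completed fails the run):
1. the wedge is drawn up clear of the tool block (z of wedge_center in the frame of block above 0.066 m), for 0.1 s.
2. the wedge, pressed in under the bow, has raised the clip 5 mm with both legs sprung apart and no finger on the clip (z of clip_center in the frame of seat above 0.013 m and value of joint each of clip_leg_a, clip_leg_b above 0.015 rad and contact force between wedge and clip above 1 N and contact force between the fingers and clip below 0.5 N), for 0.05 s.
3. the clip is loose: risen more than 12 mm from where it was snapped on (z of clip_center in the frame of seat above 0.02 m), for 0.2 s.
At the end, for the whole second after the job is handed in: The clip and the wedge both lie inside the tray, down on its floor (clip's centre within 115 x 70 mm of the tray's centre and below 37 mm; wedge's centre within 90 x 70 mm and below 32 mm, above the tray's underside), released and at rest (x of clip_center in the frame of tray between -0.115 and 0.115 m and y of clip_center in the frame of tray between -0.07 and 0.07 m and z of clip_center in the frame of tray below 0.037 m and x of wedge_center in the frame of tray between -0.09 and 0.09 m and y of wedge_center in the frame of tray between -0.07 and 0.07 m and z of wedge_center in the frame of tray below 0.032 m and linear speed of each of clip, wedge below 0.02 m/s); the robot touches nothing.
It fails at once if a finger or the arm touched the clip while it was still snapped on the rod (z of clip_center in the frame of seat between 0 and 0.017 m and horizontal distance between clip_center and seat below 0.015 m and contact force between any of the fingers, the arm and clip above 0.5 N).
It fails at once if the clip fell down off the rod outside the tray (height (world z) of clip_center below 0.06 m and horizontal distance between clip_center and tray above 0.16 m).
It fails at once if a bystander was shoved more than 30 mm (distance of any of setup_bar, key_stock, collet_nut, glue, screw_jar from where it was at the start of the episode above 0.03 m).
It also fails if it takes over 72 s, if anything falls off the work surface, if the arm or the gripper's body presses on something with over 40 N, if the wrist force passes 120 N, or if a joint passes its speed limit or range.

## Working session

There is one attempt and no reset: what is moved stays moved. The work goes in short steps, Python scripts to look and compute and a shell command to move; the robot and the scene stay as the last step left them, time stands still between calls to the robot, and variables do not carry over. Pictures are saved under pics/ and viewed, at most 10 in all, crops included, and the job is handed in when it is done.

```bash
mkdir -p pics; ls
python3 - <<'E'
from rig import readout, viewer
import cv2,pickle
s=readout.observe(); print(s)
d={}
for n in ["scene","side","wrist"]:
    v=viewer.snapshot(n); d[n]=v
    cv2.imwrite(f"pics/{n}0.png",v["img"][:,:,::-1]); print(n,v["fx"],v["fy"],v["cx"],v["cy"],v["world_from_camera"].round(3).tolist() if hasattr(v["world_from_camera"],'round') else v["world_from_camera"])
pickle.dump(d,open("snap0.pkl","wb"))
E
```

```text
pics
{'clock': 0.0, 'qpos': array([-1.47511042e+00,  2.21234898e-01,  1.52762693e+00, -2.49808536e-05,
        1.39468453e+00, -1.26081108e-01]), 'dq': array([ 1.00123834e-03, -4.67011804e-04,  9.90595661e-05,  3.17808011e-04,
       -4.27097378e-04, -4.27880023e-04]), 'joint_torque': array([-9.77487725e-04, -4.94610286e+01, -3.87379503e+01,  6.98306900e-02,
        5.72771311e-02, -1.60792119e-04]), 'eef_pos': array([ 0.1374103 , -0.60906622,  0.22142345]), 'tool_rot': array([ 9.93858002e-01,  1.10658558e-01,  2.55158452e-06, -9.76926973e-04]), 'wrist_force': array([-0.70759604, -0.19396754,  0.06580639]), 'ft_torque': array([ 0.03519571, -0.00376312, -0.03505986]), 'finger_force': 0.0, 'finger_gap': 0.08705792627885207}
scene 581.9969169451074 581.9969169451074 317.35359411832945 240.08301078270392 [[0.009, 0.834, -0.552, 1.26], [1.0, -0.006, 0.007, -0.033], [0.002, -0.552, -0.834, 1.266], [0.0, 0.0, 0.0, 1.0]]
side 451.65295894835106 451.65295894835106 321.89303095590833 239.7008609880436 [[0.953, -0.185, 0.242, 0.171], [-0.304, -0.617, 0.726, -0.887], [0.015, -0.765, -0.644, 0.861], [0.0, 0.0, 0.0, 1.0]]
wrist 371.64829954431775 371.64829954431775 319.2131874255887 237.54633771480323 [[0.22, -0.935, -0.278, 0.214], [-0.976, -0.211, -0.061, -0.593], [-0.002, 0.285, -0.959, 0.384], [0.0, 0.0, 0.0, 1.0]]
```

View pics/scene0.png

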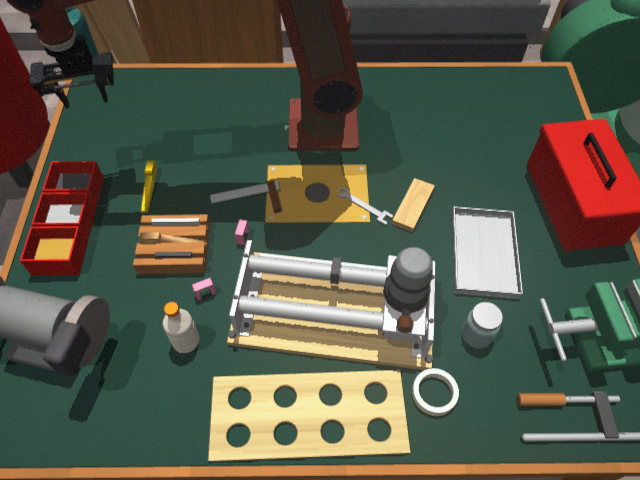

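View pics/side0.png

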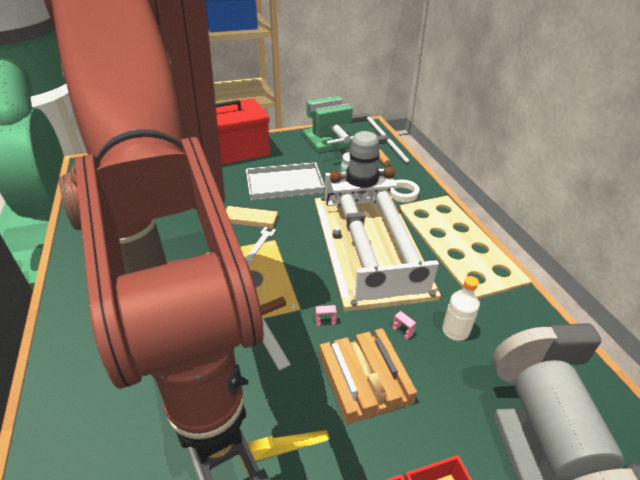

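The scene view shows these candidates:
- **Wedge:** the wooden piece in the block's middle slot at (165,238) fits the description. The yellow look-alike at (150,185) does not.
- **Clip:** the dark clip on the front rod at (336,270) fits. The pink ones at (242,232) and (204,289) do not.

The tray is at (487,252). I'll confirm with one enlarged crop.

```bash
cat > h.py <<'E'
import numpy as np,cv2,pickle
from scipy.spatial.transform import Rotation as R
def ray(v,px):
    T=np.array(v["world_from_camera"]); d=np.array([(px[0]-v["cx"])/v["fx"],(px[1]-v["cy"])/v["fy"],1.])
    return T[:3,3],T[:3,:3]@d
def rayw(v,px):
    T=np.array(v["world_from_camera"]); a=np.array([px[0]-v["cx"],px[1]-v["cy"]])/v["fx"]; t=np.linalg.norm(a)
    d=np.r_[a/t*np.sin(t),np.cos(t)]; return T[:3,3],T[:3,:3]@d
def plane(r,z):
    o,d=r; return o+d*(z-o[2])/d[2]
def proj(v,p):
    T=np.linalg.inv(np.array(v["world_from_camera"])); c=T[:3,:3]@np.array(p)+T[:3,3]
    return np.array([v["fx"]*c[0]/c[2]+v["cx"],v["fy"]*c[1]/c[2]+v["cy"]])
def tri(r1,r2):
    A=np.c_[r1[1],-r2[1]]; s=np.linalg.lstsq(A,r2[0]-r1[0],rcond=None)[0]
    a=r1[0]+s[0]*r1[1]; b=r2[0]+s[1]*r2[1]; return (a+b)/2,np.linalg.norm(a-b)
E
python3 - <<'E'
from h import *
d=pickle.load(open("snap0.pkl","rb")); a=d["scene"]["img"][:,:,::-1]
c=lambda x,y,w,h,W,H:cv2.resize(np.ascontiguousarray(a[y:y+h,x:x+w]),(W,H),interpolation=cv2.INTER_CUBIC)
top=np.hstack([c(130,205,80,75,320,300),c(440,200,96,60,480,300)])
bot=c(225,235,200,75,800,300)
cv2.imwrite("pics/crop1.png",np.vstack([top,bot]))
E
```

```text
(no output)
```

View pics/crop1.png

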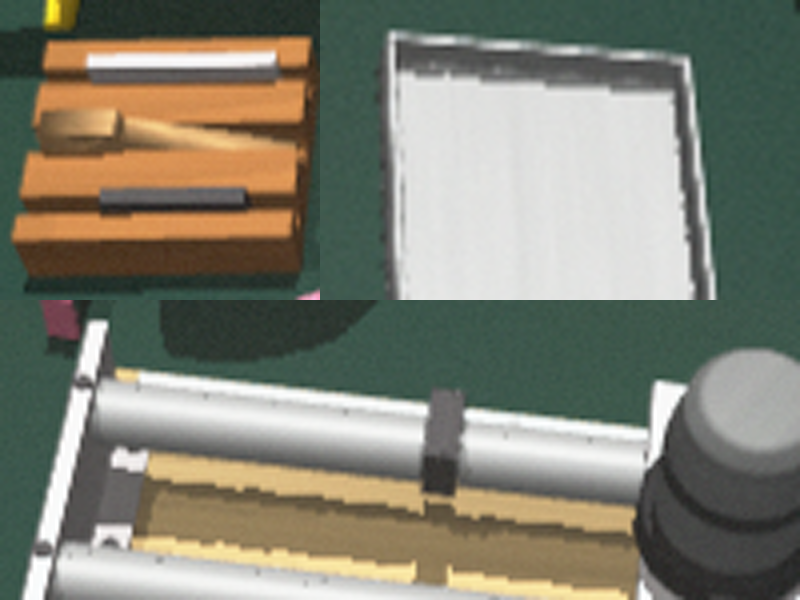

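The crop confirms it. The wedge is in the middle slot with its heel to the left (-y), so its thin end already points along +y towards the router. The clip is on the front rod with its bow at about (337,266).

Run:
```python
from h import *
np.set_printoptions(precision=4,suppress=True)
d=pickle.load(open("snap0.pkl","rb")); s=d["scene"]
A=lambda x,y:(130+x/4,205+y/4); B=lambda x,y:(225+x/4,235+(y-300)/4); C=lambda x,y:(440+(x-320)/5,200+y/5)
P=lambda p,z:plane(ray(s,p),z)
for n,p,z in [("blkBL",A(45,44),.044),("blkBR",A(312,38),.044),("blkFL",A(13,240),.044),("blkFR",A(295,240),.044),
 ("heel1",A(42,109),.062),("heel2",A(118,109),.062),("heel3",A(114,136),.062),("heel4",A(37,131),.062),("tip",A(296,148),.026),
 ("clipA",B(431,391),.123),("clipB",B(465,391),.123),("clipC",B(423,458),.123),("clipD",B(458,462),.123),
 ("rodL",B(95,408),.09),("rodR",B(642,467),.09),
 ("trayBL",C(390,34),.026),("trayBR",C(688,58),.026),("trayFL",(456,293),.026),("trayFR",(521,296),.026),("nutbase?",(337,290),.018)]:
    print(n,np.round(p,1),P(p,z))
```

```text
blkBL [141.2 216. ] [ 0.3722 -0.4781  0.044 ]
blkBR [208.  214.5] [ 0.3687 -0.3059  0.044 ]
blkFL [133.2 265. ] [ 0.5202 -0.4742  0.044 ]
blkFR [203.8 265. ] [ 0.5215 -0.3018  0.044 ]
heel1 [140.5 232.2] [ 0.4355 -0.4655  0.062 ]
heel2 [159.5 232.2] [ 0.4359 -0.418   0.062 ]
heel3 [158.5 239. ] [ 0.4561 -0.4176  0.062 ]
heel4 [139.2 237.8] [ 0.4521 -0.4659  0.062 ]
tip [204. 242.] [ 0.4422 -0.3119  0.026 ]
clipA [332.8 257.8] [0.5519 0.0114 0.123 ]
clipB [341.2 257.8] [0.5521 0.031  0.123 ]
clipC [330.8 274.5] [0.5965 0.0058 0.123 ]
clipD [339.5 275.5] [0.5993 0.0256 0.123 ]
rodL [248.8 262. ] [ 0.5418 -0.1862  0.09  ]
rodR [385.5 276.8] [0.5844 0.1342 0.09  ]
trayBL [454.  206.8] [0.335  0.3412 0.026 ]
trayBR [513.6 211.6] [0.352  0.4967 0.026 ]
trayFL [456 293] [0.594  0.3101 0.026 ]
trayFR [521 296] [0.6034 0.4654 0.026 ]
nutbase? [337 290] [0.5793 0.0237 0.018 ]
```

```bash
cat >> h.py <<'E'
def to(target,az,state=None):
    """units for a level-tool move: TCP target, azimuth of tool x (deg)"""
    from rig import readout
    s=state or readout.observe(); Rc=R.from_quat(s["tool_rot"])
    a=np.radians(az); X=np.array([np.cos(a),np.sin(a),0]); Z=np.array([0,0,-1.]); Rt=R.from_matrix(np.c_[X,np.cross(Z,X),Z])
    sh=Rc.inv().apply(np.array(target)-s["eef_pos"])/.25; tu=(Rc.inv()*Rt).as_rotvec()/(np.pi/2)
    print("t",round(s["clock"],2),"at",s["eef_pos"].round(4),"shift",sh.round(4),"turn",tu.round(4),"gap",round(s["finger_gap"],4))
E
python3 -c "
from h import *
to([.445,-.437,.16],90)"
```

```text
t 0.15 at [ 0.1374 -0.6092  0.2217] shift [ 1.3516 -0.401   0.2477] turn [-7.000e-04 -8.000e-04 -8.588e-01] gap 0.0866
```

```bash
python3 -m creep '[[[0.2,-0.06,0],[0,0,-0.08],1],[[0.4,-0.12,0],[0,0,-0.16],0.8],[[0.6,-0.18,0],[0,0,-0.24],0.6],[[0.8,-0.24,0],[0,0,-0.32],0.4],[[0.95,-0.28,0],[0,0,-0.4],0.4],[[0.95,-0.28,0],[0,0,-0.48],0.4],[[0.95,-0.28,0],[0,0,-0.56],0.4],[[0.95,-0.28,0],[0,0,-0.64],0.4],[[0.95,-0.28,0],[0,0,-0.72],0.4],[[0.95,-0.28,0],[0,0,-0.8],0.4],[[0.95,-0.28,0],[0,0,-0.859],0.4],[[0.95,-0.28,0],[0,0,-0.859],0.4]]' 40; python3 -c "
from h import *
to([.445,-.437,.16],90)"
```

```text
clock: 1.15
eef_pos: [0.3537, -0.4888, 0.2221]
tool_rot: [0.706, 0.709, 0.0, -0.0]
wrist_force: [-0.4, 0.1, 0.4]
finger_gap: 0.0357
finger_force: 0.0
t 1.15 at [ 0.3537 -0.4888  0.2221] shift [0.2057 0.3659 0.2485] turn [-0.0003 -0.0004  0.0026] gap 0.0357
```

```bash
python3 -m creep '[[[0.1,0.16,0.1],[0,0,0],0.4],[[0.16,0.3,0.2],[0,0,0],0.4],[[0.206,0.366,0.248],[0,0,0],0.4],[[0.206,0.366,0.248],[0,0,0],0.4],[[0.206,0.366,0.248],[0,0,0],0.4]]'
python3 - <<'E'
from h import *
from rig import viewer
v=viewer.snapshot("wrist"); pickle.dump(v,open("w1.pkl","wb")); cv2.imwrite("pics/w1.png",v["img"][:,:,::-1])
to([.445,-.437,.0465],90)
E
```

```text
clock: 1.57
eef_pos: [0.4457, -0.4353, 0.1582]
tool_rot: [0.707, 0.707, 0.0, -0.002]
wrist_force: [0.2, 0.0, 0.9]
finger_gap: 0.0348
finger_force: 0.0
t 1.62 at [ 0.4453 -0.4369  0.1597] shift [-0.0007 -0.0007  0.4529] turn [-0.0008 -0.0006 -0.0003] gap 0.0348
```

View pics/w1.png

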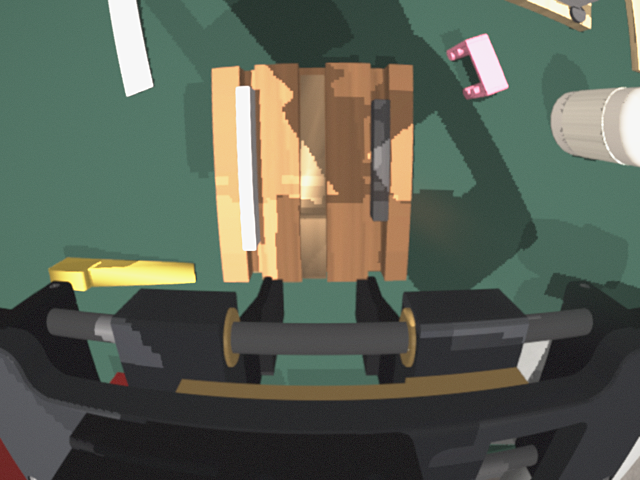

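The wrist view shows the wedge in the middle slot at column 313. Its heel runs from row 212 to row 277, between the fingers' columns (270 and 370).

Run:
```python
from h import *
v=pickle.load(open("w1.pkl","rb"))
for p,z in [((301,212),.062),((326,212),.062),((301,276),.062),((326,277),.062),((300,68),.044),((326,68),.044),((212,68),.044),((412,65),.044),((222,281),.044),((407,280),.044)]: print(p,plane(rayw(v,p),z).round(4))
```

```text
(301, 212) [ 0.4323 -0.4149  0.062 ]
(326, 212) [ 0.4502 -0.4149  0.062 ]
(301, 276) [ 0.4316 -0.464   0.062 ]
(326, 277) [ 0.4504 -0.4648  0.062 ]
(300, 68) [ 0.4312 -0.3101  0.044 ]
(326, 68) [ 0.4502 -0.3102  0.044 ]
(212, 68) [ 0.3648 -0.3066  0.044 ]
(412, 65) [ 0.5143 -0.3053  0.044 ]
(222, 281) [ 0.3648 -0.4767  0.044 ]
(407, 280) [ 0.5174 -0.4755  0.044 ]
```

```bash
python3 -m creep '[[[0,-0.013,0.15],[0,0,0],0.4],[[0,-0.013,0.3],[0,0,0],0.4],[[0,-0.013,0.4],[0,0,0],0.4],[[0,-0.013,0.448],[0,0,0],0.4],[[0,-0.013,0.448],[0,0,0],0.4],[[0,-0.013,0.448],[0,0,0],0],[[0,-0.013,0.448],[0,0,0],0],[[0,-0.013,0.448],[0,0,0],0],[[0,-0.013,0.448],[0,0,0],0],[[0,-0.013,0.448],[0,0,0],0],[[0,-0.013,0.448],[0,0,0],0]]' 50; python3 -c "
from h import *
to([.4415,-.437,.15],90)"
```

```text
clock: 2.53
eef_pos: [0.4424, -0.4389, 0.0505]
tool_rot: [0.707, 0.707, -0.001, 0.001]
wrist_force: [-3.3, -0.3, 5.5]
finger_gap: 0.018
finger_force: 49.9
t 2.53 at [ 0.4424 -0.4389  0.0505] shift [ 0.0065 -0.0032 -0.3979] turn [0.0007 0.0017 0.0003] gap 0.018
```

```bash
python3 -m creep '[[[0,0,-0.04],[0,0,0],0],[[0,0,-0.08],[0,0,0],0],[[0,0,-0.16],[0,0,0],0],[[0,0,-0.28],[0,0,0],0],[[0,0,-0.44],[0,0,0],0],[[0,0,-0.6],[0,0,0],0],[[0,0,-0.68],[0,0,0],0],[[0,0,-0.68],[0,0,0],0],[[0,0,-0.68],[0,0,0],0]]'
python3 - <<'E'
from h import *
from rig import viewer
d={n:viewer.snapshot(n) for n in("wrist","side")}; pickle.dump(d,open("w2.pkl","wb"))
cv2.imwrite("pics/w2.png",np.hstack([cv2.resize(d["wrist"]["img"][:,:,::-1],(400,300)),cv2.resize(np.ascontiguousarray(d["side"]["img"][200:440,240:560,::-1]),(400,300))]))
a=np.radians(-7.5); y=np.array([-np.sin(a),np.cos(a)])
g=np.array([.572,.0185])+y*(-.170-.0)  # grip point 170 behind clip
print(g); to([g[0],g[1],.20],82.5)
E
```

```text
clock: 3.28
eef_pos: [0.4429, -0.4384, 0.2215]
tool_rot: [0.707, 0.707, -0.0, 0.002]
wrist_force: [0.6, -0.2, -2.1]
finger_gap: 0.0176
finger_force: 49.8
[ 0.54981055 -0.15004563]
t 3.38 at [ 0.4416 -0.4368  0.2175] shift [1.1469 0.4335 0.0713] turn [-0.0007 -0.0009  0.0836] gap 0.0176
```

View pics/w2.png

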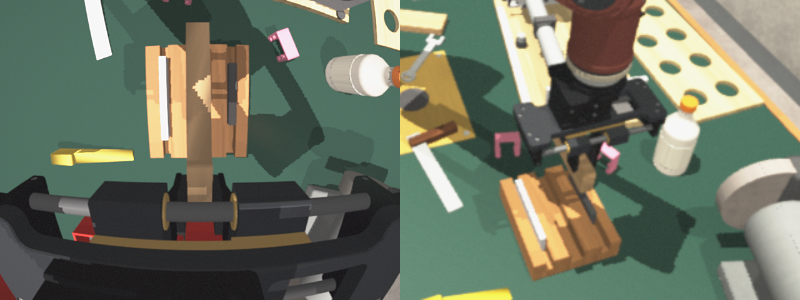

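The wedge is held straight, thin end ahead. Next I move it behind the clip, above the rod.

```bash
python3 -m creep '[[[0.12,0.05,-0.02],[0,0,0.02],0],[[0.27,0.11,-0.02],[0,0,0.04],0],[[0.42,0.18,-0.02],[0,0,0.06],0],[[0.57,0.25,-0.02],[0,0,0.083],0],[[0.72,0.32,-0.02],[0,0,0.083],0],[[0.86,0.38,-0.02],[0,0,0.083],0],[[0.96,0.42,-0.02],[0,0,0.083],0],[[1,0.44,-0.02],[0,0,0.083],0],[[1,0.44,-0.02],[0,0,0.083],0],[[1,0.44,-0.02],[0,0,0.083],0]]'
python3 - <<'E'
from h import *
to([.5515,-.137,.19],82.5)
E
```

```text
clock: 4.22
eef_pos: [0.5512, -0.1875, 0.222]
tool_rot: [0.751, 0.66, -0.001, -0.001]
wrist_force: [0.1, 0.2, -0.8]
finger_gap: 0.0179
finger_force: 49.8
t 4.22 at [ 0.5512 -0.1875  0.222 ] shift [ 0.2003 -0.0245  0.1282] turn [-0.0017 -0.      0.0014] gap 0.0179
```

```bash
python3 -m creep '[[[0.1,-0.012,0.06],[0,0,0],0],[[0.18,-0.022,0.1],[0,0,0],0],[[0.2,-0.024,0.128],[0,0,0],0],[[0.2,-0.024,0.128],[0,0,0],0],[[0.2,-0.024,0.128],[0,0,0],0],[[0.2,-0.024,0.128],[0,0,0],0]]'
python3 - <<'E'
from h import *
from rig import viewer,readout
d={n:viewer.snapshot(n) for n in("wrist","side","scene")}; d["s"]=readout.observe(); pickle.dump(d,open("w3.pkl","wb"))
w=d["wrist"]["img"][:,:,::-1]; s=d["scene"]["img"][:,:,::-1]
cv2.imwrite("pics/w3.png",np.vstack([cv2.resize(np.ascontiguousarray(w[0:300,120:520]),(800,600))]))
to([.5515,-.137,.16],82.5)
E
```

```text
clock: 4.72
eef_pos: [0.5526, -0.1391, 0.1921]
tool_rot: [0.752, 0.659, -0.0, 0.001]
wrist_force: [0.3, 0.8, -1.3]
finger_gap: 0.0177
finger_force: 49.8
t 4.87 at [ 0.5528 -0.1386  0.1924] shift [ 0.0056 -0.0062  0.1294] turn [ 0.0008  0.0004 -0.0003] gap 0.0174
```

View pics/w3.png

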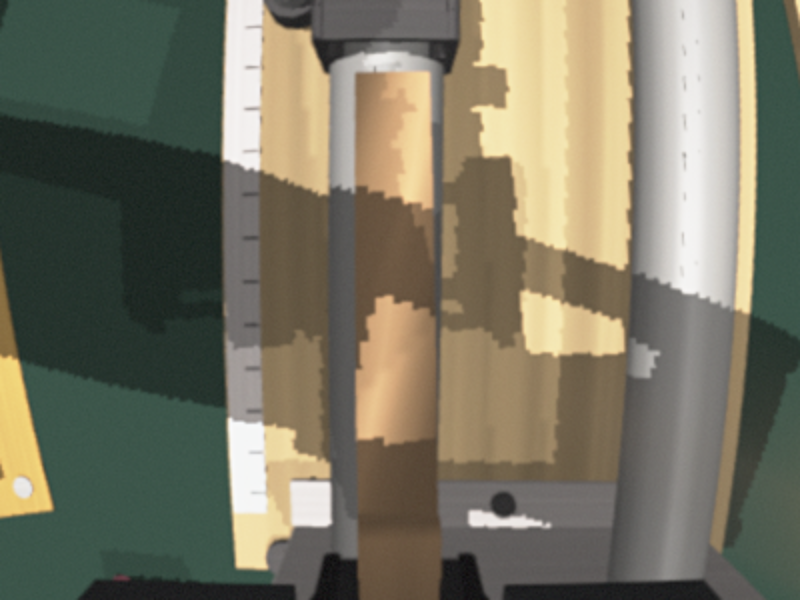

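The close view shows the bow's near top edge at crop (313..459, 40), the rod's edges at columns 331 and 441, and the wedge tip at crop (356..433, 72). Now I compute the lateral offsets.

Run:
```python
from h import *
d=pickle.load(open("w3.pkl","rb")); v=d["wrist"]; s=d["s"]; tcp=s["eef_pos"]; print(tcp)
Q=R.from_quat(s["tool_rot"]); print(np.array(v["world_from_camera"])[:3,3].round(4))
def f(n,x,y,z):
    p=plane(rayw(v,(120+x/2,y/2)),z); q=Q.inv().apply(p-tcp); print(n,p.round(4),"tool xy",q[:2].round(4))
f("bowL",313,40,.123);f("bowR",459,40,.123)
f("rodL",331,150,.095);f("rodR",443,150,.095);f("rodL",330,450,.09);f("rodR",440,450,.09);f("rodL",331,300,.095);f("rodR",441,300,.095)
f("tipL",356,72,.1675);f("tipR",433,72,.1675);f("wedL",358,515,.204);f("wedR",440,515,.204)
f("plateTop",290,482,.12)
# clip/tip in scene image; predicted pixel
print(proj(d["scene"],[.575,.0185,.123]))
```

```text
[ 0.55282272 -0.13855486  0.1923644 ]
[ 0.5627 -0.0616  0.3543]
bowL [0.5461 0.0123 0.123 ] tool xy [ 0.1487 -0.0265]
bowR [0.5907 0.006  0.123 ] tool xy [0.1483 0.0185]
rodL [ 0.5451 -0.0201  0.095 ] tool xy [ 0.1165 -0.0233]
rodR [ 0.5831 -0.0253  0.095 ] tool xy [0.1163 0.015 ]
rodL [ 0.5288 -0.1269  0.09  ] tool xy [ 0.0085 -0.0255]
rodR [ 0.5689 -0.1322  0.09  ] tool xy [0.0085 0.015 ]
rodL [ 0.5379 -0.0723  0.095 ] tool xy [ 0.0638 -0.0236]
rodR [ 0.5757 -0.0774  0.095 ] tool xy [0.0636 0.0145]
tipL [ 0.5588 -0.0124  0.1675] tool xy [ 0.1259 -0.0106]
tipR [ 0.5777 -0.0149  0.1675] tool xy [0.1259 0.0084]
wedL [ 0.5471 -0.1138  0.204 ] tool xy [ 0.0238 -0.0089]
wedR [ 0.5646 -0.1161  0.204 ] tool xy [0.0238 0.0087]
plateTop [ 0.5177 -0.1285  0.12  ] tool xy [ 0.0054 -0.0363]
[336.08494679 266.30878931]
```

```bash
python3 -m creep '[[[0,-0.015,0.08],[0,0,0],0],[[0,-0.015,0.14],[0,0,0],0],[[0,-0.015,0.18],[0,0,0],0],[[0,-0.015,0.2],[0,0,0],0],[[0,-0.015,0.2],[0,0,0],0]]'; python3 -m creep '[[[0,0,0.01],[0,0,0],0],[[0,0,0.01],[0,0,0],0],[[0,0,0.01],[0,0,0],0]]'
```

```text
clock: 5.28
eef_pos: [0.5481, -0.1368, 0.1404]
tool_rot: [0.752, 0.66, -0.0, -0.001]
wrist_force: [-0.2, 0.3, 0.4]
finger_gap: 0.0182
finger_force: 49.8
clock: 5.53
eef_pos: [0.5493, -0.137, 0.1399]
tool_rot: [0.752, 0.66, 0.0, 0.001]
wrist_force: [0.6, -0.1, 0.1]
finger_gap: 0.0179
finger_force: 49.8
```

```bash
python3 -m creep '[[[0,0,0.008],[0,0,0],0],[[0,0,0.008],[0,0,0],0],[[0,0,0.008],[0,0,0],0]]'
```

```text
clock: 5.78
eef_pos: [0.5497, -0.137, 0.1382]
tool_rot: [0.752, 0.66, 0.001, 0.001]
wrist_force: [0.2, 0.3, 4.3]
finger_gap: 0.0177
finger_force: 49.9
```

Contact with the rod came at 0.138, as predicted. Next I push the wedge in.

```bash
python3 -m creep '[[[0.03,0,0],[0,0,0],0],[[0.06,0,0],[0,0,0],0],[[0.09,0,0],[0,0,0],0],[[0.12,0,0],[0,0,0],0],[[0.15,0,0],[0,0,0],0],[[0.17,0,0],[0,0,0],0],[[0.19,0,0],[0,0,0],0],[[0.21,0,0],[0,0,0],0],[[0.23,0,0],[0,0,0],0],[[0.25,0,0],[0,0,0],0],[[0.25,0,0],[0,0,0],0]]'
python3 - <<'E'
from h import *
from rig import viewer,readout
d={n:viewer.snapshot(n) for n in("wrist","scene")}; d["s"]=readout.observe(); pickle.dump(d,open("w4.pkl","wb")); print(d["s"]["eef_pos"],d["s"]["wrist_force"])
w=d["wrist"]["img"][:,:,::-1]; s=d["scene"]["img"][:,:,::-1]
cv2.imwrite("pics/w4.png",np.hstack([cv2.resize(np.ascontiguousarray(w[0:240,200:440]),(400,400)),cv2.resize(np.ascontiguousarray(s[225:315,290:380]),(400,400))]))
E
```

```text
clock: 6.7
eef_pos: [0.5577, -0.0747, 0.1382]
tool_rot: [0.751, 0.66, 0.0, 0.001]
wrist_force: [0.4, -1.6, 5.2]
finger_gap: 0.0178
finger_force: 49.9
[ 0.55768257 -0.07471608  0.13823078] [ 0.65460651 -1.48484654  6.10752725]
```

View pics/w4.png

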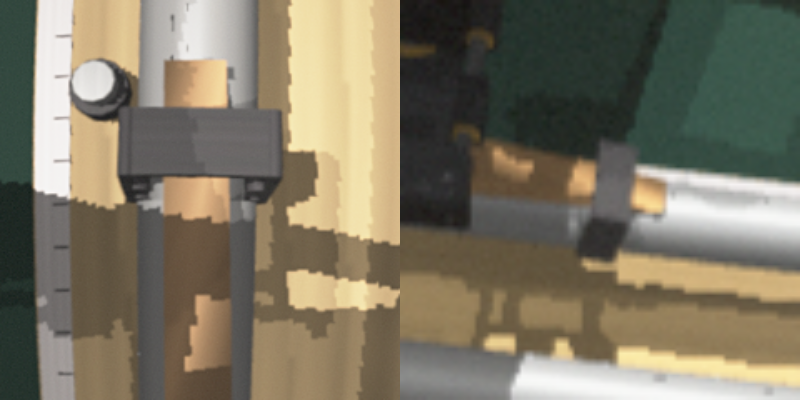

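The thin end is through under the bow. I keep pushing gently.

```bash
python3 -m creep '[[[0.015,0,0],[0,0,0],0],[[0.03,0,0],[0,0,0],0],[[0.045,0,0],[0,0,0],0],[[0.06,0,0],[0,0,0],0],[[0.075,0,0],[0,0,0],0],[[0.09,0,0],[0,0,0],0],[[0.105,0,0],[0,0,0],0],[[0.12,0,0],[0,0,0],0],[[0.13,0,0],[0,0,0],0],[[0.14,0,0],[0,0,0],0],[[0.15,0,0],[0,0,0],0],[[0.16,0,0],[0,0,0],0],[[0.16,0,0],[0,0,0],0],[[0.16,0,0],[0,0,0],0]]'
```

```text
clock: 7.97
eef_pos: [0.5629, -0.0344, 0.1382]
tool_rot: [0.751, 0.66, 0.001, 0.001]
wrist_force: [1.2, 0.2, 5.4]
finger_gap: 0.018
finger_force: 49.9
```

```bash
python3 -m creep '[[[0.01,0,0],[0,0,0],0],[[0.02,0,0],[0,0,0],0],[[0.03,0,0],[0,0,0],0],[[0.04,0,0],[0,0,0],0],[[0.04,0,0],[0,0,0],0],[[0.04,0,0],[0,0,0],0]]';  python3 - <<'E'
from h import *
from rig import viewer,readout
d={n:viewer.snapshot(n) for n in("wrist","scene")}; d["s"]=readout.observe(); pickle.dump(d,open("w5.pkl","wb")); print(d["s"]["eef_pos"],d["s"]["wrist_force"])
w=d["wrist"]["img"][:,:,::-1]; s=d["scene"]["img"][:,:,::-1]
cv2.imwrite("pics/w5.png",np.hstack([cv2.resize(np.ascontiguousarray(w[0:300,170:470]),(400,400)),cv2.resize(np.ascontiguousarray(s[225:315,290:380]),(400,400))]))
E
```

```text
clock: 8.47
eef_pos: [0.5642, -0.0244, 0.1382]
tool_rot: [0.751, 0.66, 0.001, 0.001]
wrist_force: [0.5, 0.5, 5.5]
finger_gap: 0.0178
finger_force: 49.9
[ 0.56417675 -0.02434986  0.13820571] [0.68267    1.11653865 5.75859096]
```

View pics/w5.png

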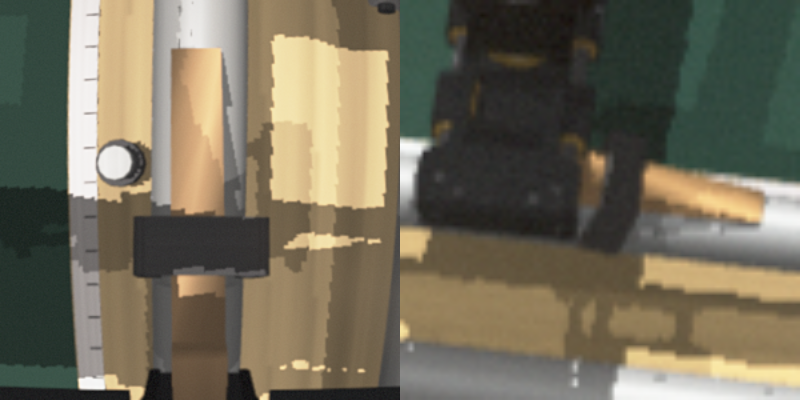

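Run:
```python
from h import *
d=pickle.load(open("w5.pkl","rb")); v=d["wrist"]; s=d["s"]; tcp=s["eef_pos"]; Q=R.from_quat(s["tool_rot"])
for z in (.123,.133,.143,.15):
  P=[plane(rayw(v,(170+x*.75,y*.75)),z) for x,y in ((135,218),(268,218),(134,276),(269,276))]
  print(z,np.linalg.norm(P[1]-P[0]).round(4),np.linalg.norm(P[3]-P[2]).round(4),np.linalg.norm(P[2]-P[0]).round(4),[Q.inv().apply(p-tcp)[:2].round(4) for p in P])
  print(proj(d["scene"],(sum(P)/4)))
```

```text
0.123 0.0478 0.0497 0.0214 [array([ 0.0622, -0.023 ]), array([0.0622, 0.0248]), array([ 0.0409, -0.0239]), array([0.0408, 0.0258])]
[339.59984052 265.08411699]
0.133 0.0451 0.0469 0.0202 [array([ 0.0631, -0.0217]), array([0.0631, 0.0234]), array([ 0.043 , -0.0225]), array([0.0429, 0.0243])]
[340.40173619 262.85587144]
0.143 0.0424 0.0441 0.019 [array([ 0.064 , -0.0204]), array([0.064, 0.022]), array([ 0.045 , -0.0212]), array([0.045 , 0.0229])]
[341.2138557  260.59921664]
0.15 0.0405 0.0421 0.0181 [array([ 0.0646, -0.0195]), array([0.0646, 0.021 ]), array([ 0.0465, -0.0203]), array([0.0465, 0.0218])]
[341.78852773 259.00236253]
```

```bash
python3 -m creep '[[[0.01,0,0],[0,0,0],0],[[0.02,0,0],[0,0,0],0],[[0.03,0,0],[0,0,0],0],[[0.036,0,0],[0,0,0],0],[[0.036,0,0],[0,0,0],0],[[0.036,0,0],[0,0,0],0],[[0.036,0,0],[0,0,0],0]]';  python3 - <<'E'
from h import *
from rig import viewer,readout
d={n:viewer.snapshot(n) for n in("wrist","scene","side")}; d["s"]=readout.observe(); pickle.dump(d,open("w6.pkl","wb")); print(d["s"]["eef_pos"],d["s"]["wrist_force"])
w=d["wrist"]["img"][:,:,::-1]; s=d["scene"]["img"][:,:,::-1]
z=d["side"]["img"][:,:,::-1]
cv2.imwrite("pics/w6.png",np.hstack([cv2.resize(np.ascontiguousarray(a),(400,400)) for a in (w[0:300,170:470],s[225:315,300:390])]))
E
```

```text
clock: 9.15
eef_pos: [0.5653, -0.0155, 0.1382]
tool_rot: [0.751, 0.66, 0.001, 0.001]
wrist_force: [-0.4, 0.1, 5.2]
finger_gap: 0.0178
finger_force: 49.9
[ 0.5653386  -0.01547679  0.13822094] [-1.33248572  0.84525853  5.82547667]
```

View pics/w6.png

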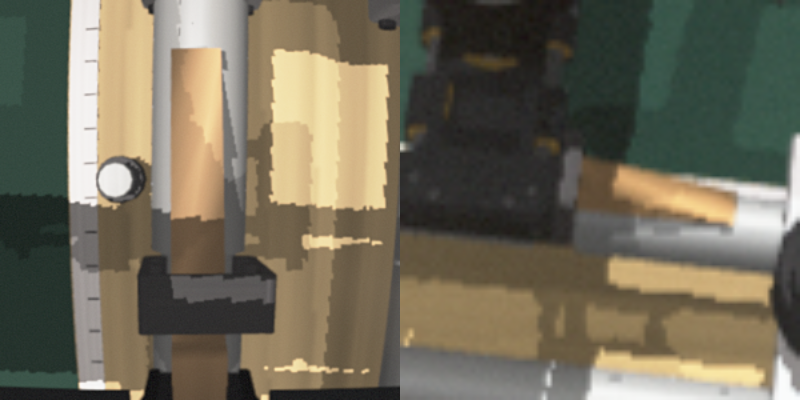

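The clip now rides loose. I withdraw the wedge straight back along the rod.

```bash
python3 -m creep '[[[-0.02,0,0],[0,0,0],0],[[-0.04,0,0],[0,0,0],0],[[-0.06,0,0],[0,0,0],0],[[-0.08,0,0],[0,0,0],0],[[-0.1,0,0],[0,0,0],0],[[-0.12,0,0],[0,0,0],0],[[-0.14,0,0],[0,0,0],0],[[-0.16,0,0],[0,0,0],0],[[-0.18,0,0],[0,0,0],0],[[-0.2,0,0],[0,0,0],0],[[-0.22,0,0],[0,0,0],0],[[-0.24,0,0],[0,0,0],0],[[-0.26,0,0],[0,0,0],0],[[-0.28,0,0],[0,0,0],0],[[-0.3,0,0],[0,0,0],0],[[-0.3,0,0],[0,0,0],0]]';  python3 - <<'E'
from h import *
from rig import viewer,readout
d={n:viewer.snapshot(n) for n in("wrist","scene","side")}; d["s"]=readout.observe(); pickle.dump(d,open("w7.pkl","wb"))
w=d["wrist"]["img"][:,:,::-1]; s=d["scene"]["img"][:,:,::-1]
cv2.imwrite("pics/w7.png",np.hstack([cv2.resize(np.ascontiguousarray(a),(400,400)) for a in (w[0:300,170:470],s[225:315,290:380])]))
E
```

```text
clock: 10.63
eef_pos: [0.5556, -0.0908, 0.1382]
tool_rot: [0.752, 0.66, 0.001, 0.001]
wrist_force: [0.5, -0.2, 5.7]
finger_gap: 0.0177
finger_force: 49.9
```

View pics/w7.png

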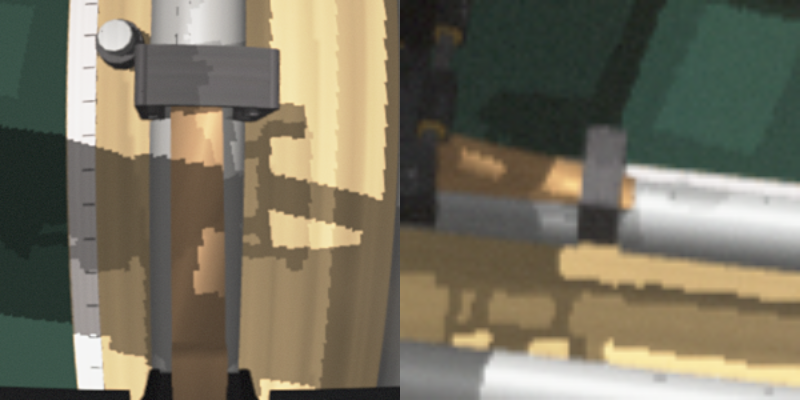

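The wedge is nearly out, and the clip stands level astride the rod at wrist-crop (137..278, 45..107). I withdraw fully, then lift.

```bash
python3 -m creep '[[[-0.02,0,0],[0,0,0],0],[[-0.04,0,0],[0,0,0],0],[[-0.06,0,0],[0,0,0],0],[[-0.08,0,0],[0,0,0],0],[[-0.1,0,0],[0,0,0],0],[[-0.12,0,0],[0,0,0],0],[[-0.14,0,0],[0,0,0],0],[[-0.16,0,-0.02],[0,0,0],0],[[-0.18,0,-0.06],[0,0,0],0],[[-0.18,0,-0.2],[0,0,0],0],[[-0.18,0,-0.36],[0,0,0],0],[[-0.18,0,-0.52],[0,0,0],0],[[-0.18,0,-0.68],[0,0,0],0],[[-0.18,0,-0.8],[0,0,0],0],[[-0.18,0,-0.84],[0,0,0],0],[[-0.18,0,-0.84],[0,0,0],0]]';  python3 - <<'E'
from h import *
from rig import viewer
d=pickle.load(open("w7.pkl","rb")); v=d["wrist"]
P=[plane(rayw(v,(170+x*.75,y*.75)),.143) for x,y in ((137,47),(277,47),(137,106),(278,108))]
print(np.array(P).round(4),(sum(P)/4).round(4)); print("scene",plane(ray(d["scene"],(336.4,262.1)),.143).round(4))
w=viewer.snapshot("wrist"); s=viewer.snapshot("scene"); pickle.dump(dict(wrist=w,scene=s),open("w8.pkl","wb"))
# dark clip mask in scene
g=s["img"][225:315,290:390].astype(int); m=((g.max(2)<110)&(g.max(2)-g.min(2)<15)).astype(np.uint8)
n,l,st,c=cv2.connectedComponentsWithStats(m); print([(st[i].tolist(),c[i].round(1)) for i in range(1,n) if st[i,4]>60])
C=np.array([.471,.4034]);ex=np.array([.9925,-.122]);ey=np.array([.122,.9925])
t=C+.0515*ex-.030*ey; print(t); to([*t,.34],173)
E
```

```text
clock: 12.12
eef_pos: [0.5501, -0.1356, 0.3512]
tool_rot: [0.752, 0.66, 0.002, 0.003]
wrist_force: [-0.1, -1.0, -0.6]
finger_gap: 0.0179
finger_force: 49.9
[[0.5518 0.0302 0.143 ]
 [0.5955 0.0248 0.143 ]
 [0.5493 0.0108 0.143 ]
 [0.5931 0.0046 0.143 ]] [0.5724 0.0176 0.143 ]
scene [0.5759 0.0186 0.143 ]
[([0, 0, 100, 80, 2291], array([31.1, 26.5]))]
[0.51845375 0.367342  ]
t 12.22 at [ 0.5484 -0.135   0.3456] shift [ 1.977  -0.3794  0.0241] turn [-7.000e-04 -1.100e-03 -1.005e+00] gap 0.0177
```

```bash
python3 -m creep '[[[0.12,-0.02,0],[0,0,0],0],[[0.26,-0.05,0],[0,0,-0.04],0],[[0.4,-0.08,0],[0,0,-0.1],0],[[0.54,-0.11,0],[0,0,-0.17],0],[[0.68,-0.14,0],[0,0,-0.24],0],[[0.82,-0.17,0],[0,0,-0.31],0],[[0.94,-0.19,0],[0,0,-0.38],0],[[1,-0.2,0],[0,0,-0.45],0],[[1,-0.2,0],[0,0,-0.5],0],[[1,-0.2,0],[0,0,-0.5],0]]'
python3 - <<'E'
from h import *
to([.5185,.3673,.34],173)
E
```

```text
clock: 13.05
eef_pos: [0.5302, 0.1203, 0.3434]
tool_rot: [0.44, 0.898, -0.002, -0.003]
wrist_force: [0.5, 0.1, -0.7]
finger_gap: 0.0179
finger_force: 49.9
t 13.05 at [0.5302 0.1203 0.3434] shift [0.809  0.5692 0.0135] turn [-0.0022 -0.0032 -0.5017] gap 0.0179
```

```bash
python3 -m creep '[[[0.1,0.07,0],[0,0,-0.06],0],[[0.2,0.14,0],[0,0,-0.12],0],[[0.32,0.22,0],[0,0,-0.18],0],[[0.44,0.31,0],[0,0,-0.25],0],[[0.56,0.39,0],[0,0,-0.32],0],[[0.68,0.48,0],[0,0,-0.39],0],[[0.78,0.55,0],[0,0,-0.45],0],[[0.81,0.57,0],[0,0,-0.502],0],[[0.81,0.57,0],[0,0,-0.502],0],[[0.81,0.57,0],[0,0,-0.502],0],[[0.81,0.57,0],[0,0,-0.502],0]]'
python3 - <<'E'
from h import *
from rig import viewer
s=viewer.snapshot("scene"); b=pickle.load(open("snap0.pkl","rb"))["scene"]
# tray: corner check on the initial image: bright inside floor region
g=b["img"]; m=((g.min(2)>90)&(g.max(2).astype(int)-g.min(2)<25)).astype(np.uint8); m[:,:430]=0;m[:200]=0;m[302:]=0;m[:,530:]=0
m=cv2.morphologyEx(m,cv2.MORPH_CLOSE,np.ones((7,7)))
c=max(cv2.findContours(m,cv2.RETR_EXTERNAL,cv2.CHAIN_APPROX_NONE)[0],key=cv2.contourArea); q=cv2.approxPolyDP(c,8,True)[:,0]
P=np.array([plane(ray(b,p),.026)[:2] for p in q]); print(q.tolist(),P.round(4).tolist(),P.mean(0))
to([.5185,.3673,.034],173)
E
```

```text
clock: 13.97
eef_pos: [0.5214, 0.365, 0.3456]
tool_rot: [0.066, 0.998, -0.001, -0.001]
wrist_force: [1.0, 0.1, -0.8]
finger_gap: 0.0177
finger_force: 49.9
[[453, 206], [456, 289], [484, 301], [522, 294], [513, 211]] [[0.3324, 0.3389], [0.5831, 0.3117], [0.6162, 0.3741], [0.598, 0.4689], [0.35, 0.4955]] [0.49591685 0.397806  ]
t 14.02 at [0.5216 0.3649 0.3462] shift [0.0126 0.0095 1.2488] turn [-0.0008 -0.0006 -0.0059] gap 0.0174
```

```bash
python3 -m creep '[[[0.012,0.01,0.12],[0,0,0],0],[[0.012,0.01,0.28],[0,0,0],0],[[0.012,0.01,0.44],[0,0,0],0],[[0.012,0.01,0.6],[0,0,0],0],[[0.012,0.01,0.76],[0,0,0],0],[[0.012,0.01,0.9],[0,0,0],0],[[0.012,0.01,1],[0,0,0],0],[[0.012,0.01,1],[0,0,0],0],[[0.012,0.01,1],[0,0,0],0],[[0.012,0.01,1],[0,0,0],0]]'
python3 - <<'E'
from h import *
from rig import viewer
w=viewer.snapshot("wrist"); pickle.dump(w,open("w9.pkl","wb")); g=w["img"]
# dark/bright transitions along rows: tray walls beside the wedge
hsv=cv2.cvtColor(g,cv2.COLOR_RGB2HSV); gr=((hsv[...,0]>65)&(hsv[...,0]<95)&(hsv[...,1]>60))
for r in (60,110,160,200):
    x=np.flatnonzero(np.diff(gr[r].astype(int))); print(r,[(int(i),plane(rayw(w,(i+1,r)),.026)[:2].round(3).tolist()) for i in x][:10])
to([.5185,.3673,.034],173)
E
```

```text
clock: 14.85
eef_pos: [0.5204, 0.3693, 0.0995]
tool_rot: [0.064, 0.998, 0.001, 0.001]
wrist_force: [0.4, -0.1, -0.3]
finger_gap: 0.018
finger_force: 49.9
60 [(131, [0.372, 0.261]), (238, [0.39, 0.335]), (484, [0.404, 0.495]), (570, [0.401, 0.571]), (571, [0.401, 0.572]), (575, [0.401, 0.576]), (576, [0.401, 0.577]), (581, [0.401, 0.582]), (583, [0.4, 0.585]), (584, [0.4, 0.586])]
110 [(13, [0.375, 0.141]), (14, [0.375, 0.143]), (47, [0.386, 0.18]), (48, [0.387, 0.181]), (55, [0.389, 0.189]), (56, [0.389, 0.19]), (61, [0.39, 0.195]), (62, [0.391, 0.196]), (64, [0.391, 0.198]), (65, [0.391, 0.199])]
160 [(38, [0.422, 0.162]), (39, [0.422, 0.163]), (40, [0.422, 0.165]), (41, [0.422, 0.166]), (42, [0.423, 0.167]), (43, [0.423, 0.168]), (48, [0.424, 0.173]), (49, [0.424, 0.174]), (53, [0.425, 0.179]), (54, [0.426, 0.18])]
200 [(57, [0.456, 0.174]), (58, [0.456, 0.175]), (64, [0.458, 0.182]), (65, [0.458, 0.183]), (66, [0.458, 0.184]), (68, [0.458, 0.186]), (72, [0.459, 0.19]), (73, [0.459, 0.191]), (80, [0.46, 0.198]), (81, [0.46, 0.199])]
t 14.9 at [0.5209 0.3698 0.1003] shift [ 0.0091 -0.0119  0.2652] turn [ 0.0018  0.0026 -0.004 ] gap 0.0177
```

```bash
python3 -m creep '[[[0.009,-0.012,0.1],[0,0,0],0],[[0.009,-0.012,0.18],[0,0,0],0],[[0.009,-0.012,0.24],[0,0,0],0],[[0.009,-0.012,0.258],[0,0,0],0],[[0.009,-0.012,0.258],[0,0,0],0],[[0.009,-0.012,0.262],[0,0,0],0],[[0.009,-0.012,0.266],[0,0,0],0],[[0.009,-0.012,0.266],[0,0,0],0]]'
```

```text
clock: 15.57
eef_pos: [0.5174, 0.3674, 0.0324]
tool_rot: [0.063, 0.998, 0.001, 0.001]
wrist_force: [0.8, 0.1, 1.5]
finger_gap: 0.0177
finger_force: 49.9
```

```bash
python3 -m creep '[[[0,0,0.003],[0,0,0],0],[[0,0,0.003],[0,0,0],0.2],[[0,0,0.003],[0,0,0],0.4],[[0,0,0.003],[0,0,0],0.4],[[0,0,0.003],[0,0,0],0.4],[[0,0,0.003],[0,0,0],0.4],[[0,0,-0.04],[0,0,0],0.4],[[0,0,-0.1],[0,0,0],0.4],[[0,0,-0.25],[0,0,0],0.4],[[0,0,-0.4],[0,0,0],0.4],[[0,0,-0.56],[0,0,0],0.4],[[0,0,-0.72],[0,0,0],0.4],[[0,0,-0.88],[0,0,0],0.4],[[0,0,-0.98],[0,0,0],0.4],[[0,0,-0.98],[0,0,0],0.4],[[0,0,-0.98],[0,0,0],0.4]]' 30
python3 - <<'E'
from h import *
from rig import viewer
w=viewer.snapshot("wrist"); pickle.dump(w,open("w10.pkl","wb")); h=cv2.cvtColor(w["img"],cv2.COLOR_RGB2HSV)
m=((h[...,0]>5)&(h[...,0]<25)&(h[...,1]>60)&(h[...,2]>50)).astype(np.uint8)
n,l,st,c=cv2.connectedComponentsWithStats(m)
for i in range(1,n):
    if st[i,4]>300:
        ys,xs=np.nonzero(l==i); b=cv2.boxPoints(cv2.minAreaRect(np.c_[xs,ys].astype(np.float32)))
        print(st[i].tolist(),[plane(rayw(w,p),.02)[:2].round(3).tolist() for p in b])
to([.56,.18,.29],82.5)
E
```

```text
clock: 16.9
eef_pos: [0.5171, 0.3673, 0.279]
tool_rot: [0.063, 0.998, 0.001, 0.002]
wrist_force: [-0.0, 0.8, -0.9]
finger_gap: 0.035
finger_force: 0.0
[0, 0, 114, 147, 11328] [[0.363, -0.091], [0.13, -0.07], [0.223, 0.145], [0.414, 0.122]]
[145, 0, 89, 113, 5831] [[0.366, 0.173], [0.231, 0.242], [0.271, 0.3], [0.401, 0.234]]
[311, 89, 17, 137, 2152] [[0.548, 0.354], [0.393, 0.374], [0.395, 0.392], [0.551, 0.373]]
[598, 130, 42, 146, 1888] [[0.679, 0.779], [0.458, 0.78], [0.46, 0.865], [0.699, 0.873]]
[0, 214, 246, 153, 10554] [[0.748, -0.302], [0.464, -0.125], [0.525, 0.279], [0.738, 0.234]]
[120, 280, 30, 26, 372] [[0.607, 0.066], [0.582, 0.121], [0.602, 0.129], [0.628, 0.075]]
[399, 307, 18, 61, 619] [[0.671, 0.451], [0.674, 0.474], [0.774, 0.476], [0.77, 0.451]]
[176, 367, 352, 34, 5673] [[0.758, 0.119], [0.819, 0.661], [0.882, 0.675], [0.814, 0.101]]
t 16.95 at [0.5161 0.3667 0.2764] shift [-0.2688 -0.7187 -0.0548] turn [9.0000e-04 1.0000e-04 1.0026e+00] gap 0.0347
```

The wedge lies in the tray at (0.472, 0.373). Next is the clip.

```bash
python3 -m creep '[[[0,0,-0.15],[0,0,0.02],0.6],[[-0.03,-0.06,-0.25],[0,0,0.08],0.8],[[-0.08,-0.2,-0.25],[0,0,0.15],0.8],[[-0.13,-0.35,-0.25],[0,0,0.22],0.8],[[-0.18,-0.5,-0.25],[0,0,0.29],0.8],[[-0.23,-0.65,-0.25],[0,0,0.36],0.8],[[-0.28,-0.8,-0.25],[0,0,0.43],0.8],[[-0.33,-0.93,-0.25],[0,0,0.5],0.8],[[-0.36,-0.98,-0.25],[0,0,0.57],0.8],[[-0.36,-0.98,-0.25],[0,0,0.6],0.8],[[-0.36,-0.98,-0.25],[0,0,0.6],0.8]]'
python3 - <<'E'
from h import *
to([.5745,.018,.26],82.5)
E
```

```text
clock: 17.87
eef_pos: [0.5737, 0.1107, 0.3354]
tool_rot: [0.511, 0.859, -0.001, -0.002]
wrist_force: [0.2, -0.3, -0.2]
finger_gap: 0.0696
finger_force: 0.0
t 17.87 at [0.5737 0.1107 0.3354] shift [-0.3282 -0.1729  0.3018] turn [-0.0029 -0.0004  0.3998] gap 0.0696
```

```bash
python3 -m creep '[[[-0.1,-0.05,0],[0,0,0.07],0.8],[[-0.2,-0.11,0.05],[0,0,0.14],0.8],[[-0.3,-0.16,0.12],[0,0,0.21],0.8],[[-0.328,-0.173,0.2],[0,0,0.28],0.8],[[-0.328,-0.173,0.26],[0,0,0.35],0.8],[[-0.328,-0.173,0.3],[0,0,0.4],0.8],[[-0.328,-0.173,0.3],[0,0,0.4],0.8],[[-0.328,-0.173,0.3],[0,0,0.4],0.8]]'
python3 - <<'E'
from h import *
from rig import viewer,readout
w=viewer.snapshot("wrist"); s=readout.observe(); pickle.dump((w,s),open("w11.pkl","wb"))
tcp=s["eef_pos"];Q=R.from_quat(s["tool_rot"])
# expected pixel of the clip: search dark grey blob in a window over the rod
T=np.linalg.inv(np.array(w["world_from_camera"]))
def pw(p):
    c=T[:3,:3]@np.array(p)+T[:3,3]; t=np.arctan2(np.hypot(c[0],c[1]),c[2]); k=w["fx"]*t/np.hypot(c[0],c[1]); return np.array([w["cx"]+k*c[0],w["cy"]+k*c[1]])
e=pw([.574,.018,.141]); print("expect",e.round(1))
x0,y0=(e-60).astype(int); g=w["img"][y0:y0+120,x0:x0+120].astype(int)
m=((g.max(2)<115)&(g.max(2)-g.min(2)<14)).astype(np.uint8); n,l,st,c=cv2.connectedComponentsWithStats(m)
for i in range(1,n):
    if st[i,4]>150: print((st[i]+[x0,y0,0,0,0]).tolist(),(c[i]+[x0,y0]).round(1))
for r in range(0,120,6): print("".join("#" if v else "." for v in m[r,::2]), int(g[r,60].max()))
to([.5745,.018,.14],82.5)
E
```

```text
clock: 18.53
eef_pos: [0.5748, 0.0202, 0.2614]
tool_rot: [0.749, 0.663, -0.001, -0.001]
wrist_force: [-0.3, -0.3, -0.2]
finger_gap: 0.0696
finger_force: 0.0
expect [319.2 233.1]
[289, 173, 58, 120, 3692] [314.9 225.6]
...........###...######################..................... 89
.................######............####..................... 136
.................#####.............####..................... 136
.................#######...........####..................... 137
.................######............####..................... 134
..................#####################..................... 89
...................##################....................... 91
................##########################.................. 89
...............#############################................ 56
...............#############################................ 67
...............#############################................ 70
...............#############################................ 70
...............############################................. 74
..................#####...........####...................... 132
..................#####...........####...................... 131
..................####............####...................... 132
..................####............####...................... 131
..................#####...........####...................... 129
..................####............###....................... 129
....................#####................................... 127
t 18.58 at [0.5755 0.0202 0.2627] shift [-0.0093 -0.0023  0.4906] turn [-0.0008 -0.      0.0054] gap 0.0695
```

Run:
```python
from h import *
w,s=pickle.load(open("w11.pkl","rb")); tcp=s["eef_pos"];Q=R.from_quat(s["tool_rot"])
g=w["img"].astype(int)
for r in range(210,256,3): print(r,g[r,280:356:4].max(1).tolist())
for p in ((289,235),(347,235),(318,220),(318,251)):
    q=plane(rayw(w,p),.141); print(p,q.round(4),Q.inv().apply(q-tcp)[:2].round(4))
```

```text
210 [132, 151, 123, 45, 46, 73, 83, 91, 92, 91, 91, 87, 79, 53, 58, 89, 153, 155, 158]
213 [129, 148, 121, 42, 44, 76, 85, 88, 90, 92, 91, 86, 81, 40, 42, 38, 150, 153, 158]
216 [129, 148, 99, 44, 47, 75, 86, 90, 91, 92, 87, 85, 79, 43, 45, 41, 102, 150, 158]
219 [127, 144, 92, 43, 47, 86, 89, 87, 90, 90, 86, 85, 88, 41, 46, 41, 41, 155, 158]
222 [129, 147, 92, 53, 60, 58, 59, 57, 61, 59, 58, 56, 59, 57, 55, 61, 52, 147, 158]
225 [129, 147, 92, 60, 66, 65, 66, 67, 64, 65, 67, 64, 66, 64, 66, 67, 63, 149, 157]
228 [129, 147, 91, 62, 68, 68, 68, 66, 70, 69, 68, 66, 67, 66, 69, 67, 65, 154, 148]
231 [129, 138, 93, 62, 66, 67, 68, 69, 68, 67, 68, 68, 66, 68, 71, 69, 61, 156, 148]
234 [129, 137, 88, 62, 69, 69, 68, 67, 68, 68, 70, 67, 68, 69, 69, 71, 62, 155, 182]
237 [131, 138, 93, 64, 69, 68, 70, 71, 68, 67, 71, 69, 70, 66, 67, 69, 64, 155, 228]
240 [131, 133, 91, 62, 67, 67, 67, 67, 69, 66, 67, 65, 69, 70, 71, 69, 61, 155, 232]
243 [128, 133, 90, 65, 68, 65, 68, 69, 66, 67, 69, 66, 66, 67, 67, 67, 58, 155, 162]
246 [130, 134, 99, 73, 82, 89, 91, 97, 106, 109, 103, 95, 91, 82, 117, 116, 110, 154, 151]
249 [131, 135, 127, 93, 96, 111, 115, 122, 138, 140, 129, 118, 112, 96, 157, 154, 155, 155, 153]
252 [149, 157, 193, 166, 100, 113, 115, 122, 137, 139, 128, 117, 113, 96, 159, 155, 156, 152, 153]
255 [229, 234, 214, 188, 95, 111, 117, 120, 139, 140, 129, 116, 111, 98, 161, 156, 157, 150, 165]
(289, 235) [0.55   0.0193 0.141 ] [-0.004 -0.025]
(347, 235) [0.5957 0.0137 0.141 ] [-0.004  0.021]
(318, 220) [0.5744 0.0287 0.141 ] [ 0.0083 -0.002 ]
(318, 251) [0.5712 0.0033 0.141 ] [-0.0173 -0.002 ]
```

```bash
python3 -m creep '[[[-0.01,-0.008,0.1],[0,0,0],0.8],[[-0.01,-0.008,0.22],[0,0,0],0.8],[[-0.01,-0.008,0.34],[0,0,0],0.8],[[-0.01,-0.008,0.44],[0,0,0],0.8],[[-0.01,-0.008,0.54],[0,0,0],0.8],[[-0.01,-0.008,0.6],[0,0,0],0.8],[[-0.01,-0.008,0.63],[0,0,0],0.8],[[-0.01,-0.008,0.63],[0,0,0],0.8]]' 15; python3 -m creep '[[[0,0,0],[0,0,0],0.7],[[0,0,0],[0,0,0],0.6],[[0,0,0],[0,0,0],0.55],[[0,0,0],[0,0,0],0.5],[[0,0,0],[0,0,0],0.4],[[0,0,0],[0,0,0],0.4],[[0,0,0],[0,0,0],0.4],[[0,0,0],[0,0,0],0.4]]' 15
```

```text
clock: 19.25
eef_pos: [0.5727, 0.0178, 0.1043]
tool_rot: [0.75, 0.662, -0.001, -0.001]
wrist_force: [-0.6, -0.8, -0.4]
finger_gap: 0.0699
finger_force: 0.0
clock: 19.92
eef_pos: [0.5714, 0.0178, 0.1059]
tool_rot: [0.75, 0.661, -0.002, -0.002]
wrist_force: [-8.5, 0.7, 6.8]
finger_gap: 0.0457
finger_force: 15.1
```

```bash
python3 -m creep '[[[0,-0.006,0],[0,0,0],0.3],[[0,-0.006,0],[0,0,0],0.3],[[0,-0.006,-0.02],[0,0,0],0.3],[[0,-0.006,-0.05],[0,0,0],0.3],[[0,-0.006,-0.1],[0,0,0],0.3],[[0,-0.006,-0.16],[0,0,0],0.3],[[0,-0.006,-0.26],[0,0,0],0.3],[[0,-0.006,-0.38],[0,0,0],0.3],[[0,-0.006,-0.5],[0,0,0],0.3],[[0,-0.006,-0.64],[0,0,0],0.3],[[0,-0.006,-0.8],[0,0,0],0.3],[[0,-0.006,-0.92],[0,0,0],0.3],[[0,-0.006,-0.96],[0,0,0],0.3],[[0,-0.006,-0.96],[0,0,0],0.3]]' 25
python3 - <<'E'
from h import *
C=np.array([.470,.4036]);ey=np.array([.122,.9925]); t=C+.032*ey; print(t); to([*t,.34],83)
E
```

```text
clock: 21.08
eef_pos: [0.5739, 0.0173, 0.351]
tool_rot: [0.751, 0.661, 0.003, 0.003]
wrist_force: [-0.5, 0.2, -0.3]
finger_gap: 0.0456
finger_force: 25.1
[0.473904 0.43536 ]
t 21.08 at [0.5739 0.0173 0.351 ] shift [ 1.6081 -0.6088  0.0387] turn [ 0.0058 -0.0001 -0.003 ] gap 0.0456
```

```bash
python3 -m creep '[[[0.1,-0.03,0],[0,0,0],0.3],[[0.22,-0.08,0],[0,0,0],0.3],[[0.36,-0.13,0],[0,0,0],0.3],[[0.5,-0.19,0],[0,0,0],0.3],[[0.64,-0.24,0],[0,0,0],0.3],[[0.78,-0.29,0],[0,0,0],0.3],[[0.9,-0.34,0],[0,0,0],0.3],[[0.97,-0.37,0],[0,0,0],0.3],[[1,-0.38,0],[0,0,0],0.3],[[1,-0.38,0],[0,0,0],0.3]]'; python3 -m creep '[[[0.1,-0.04,0],[0,0,0],0.3],[[0.22,-0.08,0],[0,0,0],0.3],[[0.36,-0.13,0],[0,0,0],0.3],[[0.48,-0.18,0],[0,0,0],0.3],[[0.57,-0.215,0],[0,0,0],0.3],[[0.608,-0.229,0],[0,0,0],0.3],[[0.608,-0.229,0.1],[0,0,0],0.3],[[0.608,-0.229,0.25],[0,0,0],0.3],[[0.608,-0.229,0.4],[0,0,0],0.3],[[0.608,-0.229,0.55],[0,0,0],0.3],[[0.608,-0.229,0.7],[0,0,0],0.3],[[0.608,-0.229,0.84],[0,0,0],0.3],[[0.608,-0.229,0.92],[0,0,0],0.3],[[0.608,-0.229,0.92],[0,0,0],0.3],[[0.608,-0.229,0.92],[0,0,0],0.3]]'
python3 - <<'E'
from h import *
from rig import viewer
w=viewer.snapshot("wrist"); pickle.dump(w,open("w12.pkl","wb")); h=cv2.cvtColor(w["img"],cv2.COLOR_RGB2HSV)
m=((h[...,0]>5)&(h[...,0]<25)&(h[...,1]>60)&(h[...,2]>50)).astype(np.uint8)
n,l,st,c=cv2.connectedComponentsWithStats(m)
for i in range(1,n):
    if st[i,4]>300: print(st[i].tolist(),plane(rayw(w,c[i]),.02)[:2].round(3))
to([.4739,.4354,.0155],83)
E
```

```text
clock: 21.92
eef_pos: [0.5084, 0.2787, 0.3435]
tool_rot: [0.75, 0.662, -0.001, -0.001]
wrist_force: [-0.1, 0.1, 0.6]
finger_gap: 0.0457
finger_force: 25.1
clock: 23.17
eef_pos: [0.4719, 0.4333, 0.1139]
tool_rot: [0.751, 0.66, -0.002, 0.0]
wrist_force: [0.8, 1.0, 0.1]
finger_gap: 0.0463
finger_force: 25.1
[291, 295, 56, 19, 1003] [0.464 0.383]
[394, 294, 45, 72, 1109] [0.546 0.352]
[200, 307, 19, 59, 665] [0.369 0.362]
[198, 364, 349, 37, 5621] [0.508 0.292]
t 23.22 at [0.4732 0.4346 0.1164] shift [0.0034 0.0022 0.4034] turn [ 0.0004 -0.     -0.0039] gap 0.0463
```

```bash
python3 -m creep '[[[0.003,0.002,0.1],[0,0,0],0.3],[[0.003,0.002,0.22],[0,0,0],0.3],[[0.003,0.002,0.31],[0,0,0],0.3],[[0.003,0.002,0.36],[0,0,0],0.3],[[0.003,0.002,0.38],[0,0,0],0.3],[[0.003,0.002,0.38],[0,0,0],0.3],[[0.003,0.002,0.38],[0,0,0],0.3]]'
```

```text
clock: 23.8
eef_pos: [0.474, 0.4371, 0.0227]
tool_rot: [0.751, 0.661, 0.002, 0.0]
wrist_force: [0.3, 0.7, -0.9]
finger_gap: 0.0461
finger_force: 25.1
```

```bash
python3 -m creep '[[[0,0,0.01],[0,0,0],0.3],[[0,0,0.016],[0,0,0],0.3],[[0,0,0.02],[0,0,0],0.3],[[0,0,0.024],[0,0,0],0.3],[[0,0,0.024],[0,0,0],0.3]]'
```

```text
clock: 24.22
eef_pos: [0.4724, 0.4362, 0.0146]
tool_rot: [0.75, 0.661, -0.0, 0.0]
wrist_force: [-0.4, -0.2, -2.2]
finger_gap: 0.0458
finger_force: 25.1
```

```bash
python3 -m creep '[[[0,0,0.006],[0,0,0],0.3],[[0,0,0.012],[0,0,0],0.3],[[0,0,0.012],[0,0,0],0.3],[[0,0,0.012],[0,0,0],0.3]]'
```

```text
clock: 24.55
eef_pos: [0.4728, 0.4365, 0.0121]
tool_rot: [0.751, 0.661, 0.0, -0.0]
wrist_force: [-1.0, -0.2, 3.9]
finger_gap: 0.0456
finger_force: 25.0
```

Contact with the tray floor (3.9 N). I release and retreat.

```bash
python3 -m creep '[[[0,0,0],[0,0,0],0.55],[[0,0,0],[0,0,0],0.6],[[0,0,0],[0,0,0],0.7],[[0,0,0],[0,0,0],0.8],[[0,0,0],[0,0,0],0.8],[[0,0,-0.05],[0,0,0],0.8],[[0,0,-0.15],[0,0,0],0.8],[[0,0,-0.3],[0,0,0],0.8],[[0,0,-0.46],[0,0,0],0.8],[[0,0,-0.62],[0,0,0],0.8],[[0,0,-0.78],[0,0,0],0.8],[[0,0,-0.9],[0,0,0],0.8],[[0,0,-0.9],[0,0,0],0.8],[[0,0,-0.9],[0,0,0],0.8]]'
python3 - <<'E'
from h import *
from rig import viewer
w=viewer.snapshot("wrist"); g=w["img"]; h=cv2.cvtColor(g,cv2.COLOR_RGB2HSV)
def blobs(m,z,n):
    k,l,st,c=cv2.connectedComponentsWithStats(m.astype(np.uint8))
    for i in range(1,k):
        if st[i,4]>250:
            p=plane(rayw(w,c[i]),z)[:2]
            if .3<p[0]<.62 and .3<p[1]<.52:
                ys,xs=np.nonzero(l==i); b=cv2.boxPoints(cv2.minAreaRect(np.c_[xs,ys].astype(np.float32)))
                print(n,st[i].tolist(),p.round(3),[plane(rayw(w,q),z)[:2].round(3).tolist() for q in b])
blobs((h[...,0]>5)&(h[...,0]<25)&(h[...,1]>60)&(h[...,2]>50),.03,"wedge")
gi=g.astype(int); blobs((gi.max(2)<95)&(gi.max(2)-gi.min(2)<14),.052,"dark")
E
```

```text
clock: 25.72
eef_pos: [0.4738, 0.4373, 0.241]
tool_rot: [0.751, 0.661, 0.003, 0.0]
wrist_force: [-0.3, 0.5, -0.1]
finger_gap: 0.0694
finger_force: 0.0
wedge [253, 251, 141, 29, 3084] [0.479 0.376] [[0.399, 0.4], [0.548, 0.38], [0.546, 0.348], [0.393, 0.368]]
dark [415, 165, 10, 79, 427] [0.575 0.433] [[0.567, 0.394], [0.576, 0.472], [0.583, 0.471], [0.574, 0.393]]
dark [295, 183, 46, 39, 969] [0.478 0.442] [[0.456, 0.469], [0.498, 0.463], [0.494, 0.426], [0.45, 0.432]]
dark [335, 241, 47, 10, 299] [0.509 0.399] [[0.487, 0.406], [0.532, 0.4], [0.532, 0.391], [0.485, 0.397]]
```

```bash
python3 -c "
from rig import bot
print(bot.finish_job())"
```

```text
the job is handed in; nothing more can be done
None
```

The job is handed in at about 26 s of the 72 s limit, and no verdict came back: the wedge spread the clip loose and, by the last wrist image, both lie side by side in the tray; the bystanders were not re-measured, but no unexpected contact showed.

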